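# Line up the two bows of a hinge articulator for the pin

### The arm

A 6-joint arm with a two-finger parallel gripper is mounted at the origin on a cart in front of the work surface, level with it; the furniture and walls round the work are solid. World frame = base frame: x ahead of the robot, y to its left, z up, the work surface at z = 0. Lengths are in m, angles in degrees, forces in N, time in s.
With the tool pointing down it reaches from about 0.375 to 0.9 m from the base axis. Payload 3.1 kg.
Tool frame: the origin (TCP) lies at the very end of the fingers, on their centre line; the grasp point (between the pads) lies 19 mm behind it; z points along the fingers, y is the line along which they close (so a half turn about z gives the same grasp; the last joint's range is limited). The gripper opens to 87 mm and grips with 3 to 60 N. Pads are 19 mm wide; open, the fingers measure 117 mm over their backs; the gripper's body (75 mm by 190 mm) begins 51 mm behind the grasp point.
Start: joints at [56.007, 30.224, 82.088, -0, 67.689, -10.227], TCP at [0.252, 0.572, 0.223] pointing down, gripper open.
Joint ranges: [-176.69, 176.69], [-43.24, 126.21], [12.49, 139.97], [-82, 262], [0, 151.66], [-163.58, 163.58]. Speed limits (degrees/s): [159.86, 159.86, 180, 180, 180, 180].

### API

Orientations are given as a 3x3 rotation matrix whose columns are the frame's x, y, z axes.
In Python, from rig import bot, imaging gives the robot as it stands.
- The arm moves only by the tool drive_tool, never from a script. Its argument "deltas" is text: rows parted by semicolons, each of 5 numbers parted by spaces: the finger opening in mm, from 0 to 87, then the shift along the world's x, y, z in mm, then the turn about the world's z in rad. In form: jaw dx dy dz twist; .... A call has 1 to 12 rows; each row is the pose to reach, as a shift and turn from the pose commanded when the call began; what a row does not reach only later rows make up. A row lasts 1/10 s, in which the tool goes at most 50 mm and 8.59 degrees, less where a joint would pass 70% of its speed; a pose out of reach is approached as far as the arm can. A call with a gripper value outside its range is refused whole. The fingers move at their own pace and stop on an object; the grip force is fixed at half the most. Time passes only in rows, so rows that repeat a pose let the fingers close. It gives the time, the measured TCP pose, the force, the opening and the grip force at its end, in the units of the state.
- bot.read_state(): the state, without advancing time (a new reading comes with each control period).
- imaging.capture(name): name is "scene" or "top"; returns the picture (480x640x3 uint8, red, green, blue); there is no depth.
- imaging.camera_model(name): a dict with "fx", "fy", "cx", "cy" (pixels), "T" (4x4, takes a point from camera to world coordinates). Camera axes: x right, y down, z forward; pixel columns grow to the right and rows downward; lengths in m; the calibration is good to about 2 mm. A picture is of the moment at which its call begins. camera_model takes no time and is no camera call.
- bot.hand_in(): hands the job in; it is judged then, once.
The state is a dict: "time_s": time; "joint_positions": joint angles; "qvel": joint speeds; "tau": joint torques, N m; "position": TCP position; "tcp_rot": TCP orientation; "force": force on the tool from outside, world axes, zero at the start; "moment": the same for the moment, N m; "opening": opening from 0.0 (shut) to 1.0 (fully open); "grasp_force": force on a finger pad.
Only numpy, scipy, OpenCV 4.12 (cv2) and the standard library are available. Lean on these libraries where they do the work, as an engineer would, in place of code of your own. Each camera call takes 0.05 s, during which the arm holds its last target. There are 200 camera calls.

### The job

The hinge articulator on the left of the bench is to get its upper bow back: draw its hinge pin out by the knurled knob to the stop, so that the gap between the two cheeks is free. Then fetch the loose upper bow and, level and right side up, with its disc above the lower bow's disc, lower its barrel into the gap without knocking until its bore is in line with those of the cheeks. Finish while holding it: the program ends with the bow still in the gripper, steady, carried by the gripper alone and not resting on the lower bow, pin still drawn out, ready for a colleague to push the pin through; leave the other things where they are.

Things in the scene. Friction and masses are not known exactly. Their poses are not given: they have to be found in the camera images.
- lower_bow: Articulator lower bow, steel, fixed to the bench. Origin on the bench under the middle of the hinge axis; x from its front (dark disc, 50 mm across, centre x=-105, top z=23 mm) to the rear, y along the hinge axis, z up. Foot 17 mm high, x -133..22, y -46..46 mm. At the rear two cheeks, 10 mm thick, x -11..11, with 10 mm bores, top z=96; gap between them 24 mm (y -12..12), closed below z=56 mm
- lower_bore (a point): Middle of the hinge axis: midway between the two cheeks, on the line of their bores, 85 mm above the bench, on the lower bow; axes as those of the lower bow (y along the bores)
- hinge_pin (a joint): How far the hinge pin is drawn out, m: 0 = fully home (across the gap, through both cheeks), 0.038 = outer stop (tip inside the left cheek, gap free). Slides along the hinge axis to the lower bow's +y side (left), cannot come off, stays where left, takes about 1.5 N to slide
- pin_knob (a point): Centre of the pin's knurled dark knob, 18 mm in diameter, 16 mm long along the hinge axis, 85 mm above the bench; moves with the pin: 40 mm to the left (+y) of the middle of the hinge with the pin home, 78 mm fully out. With the pin home, 10 mm of thinner shaft lie between cheek and knob. Axes as the lower bow's
- upper_bow: Loose upper bow, about 0.2 kg, 141 mm long, right side up on the right of the bench. Origin on the underside, mid-bar; x along the bar to the barrel, y parallel to the bore, z up. Bar 14x14 mm (z 6..20), x -51..51; barrel at x=60, 22 mm outside diameter, 18 mm long, 10 mm bore; disc 50 mm across, 6 mm thick under x=-45, 18 mm screw head above it up to z=32. Centre of mass within 10 mm of mid-bar
- upper_bore (a point): Centre of the barrel of the upper bow, at (60, 0, 11) mm in the upper bow's frame; axes as those of the upper bow (y along the bore)
- bow_grip (a point): Middle of the upper bow's bar, at (0, 0, 13) mm in its frame: the place to grip it from above, across y, 14 mm wide; bare bar from x = -18 to +48 mm
- cast_a: Bystander: yellow stone dental cast, 61x66x33 mm, behind the articulator; origin at its underside
- cast_b: Bystander: yellow stone dental cast, 65x72x30 mm, behind the articulator; origin at its underside
- bottle: Bystander: white dropper bottle, 42 mm across, 100 mm high; origin at its underside
- steel_tweezers: Bystander: steel tweezers 132 mm long, lying flat; origin at the middle of the underside
- stain_vial_1: Bystander: small vial 22 mm across, 42 mm high; origin at its underside
- stain_vial_2: Bystander: small vial 22 mm across, 42 mm high; origin at its underside
- stain_vial_3: Bystander: small vial 22 mm across, 42 mm high; origin at its underside
Mind the look-alikes: they are no part of the job. Leave any pink look-alike of the upper_bow alone.

How it is judged (in metres and radians):
On the way, in this order (a step that is already met when the one before it is completed fails the run):
1. the hinge pin is drawn out, clear of the gap (value of joint hinge_pin above 0.035 m), for 0.2 s.
2. the upper bow is lifted off the bench in the gripper (height (world z) of bow_grip above 0.06 m and contact force between upper_bow and the fingers above 1 N), for 0.2 s.
3. the barrel is between the cheeks with the bores in line (x of upper_bore in the frame of lower_bore between -0.003 and 0.003 m and z of upper_bore in the frame of lower_bore between -0.003 and 0.003 m and y of upper_bore in the frame of lower_bore between -0.004 and 0.004 m and angle between the y axis of upper_bore and the y axis of lower_bore, either way round below 0.07 rad), for 0.2 s.
At the end, for the whole second after the job is handed in: Upper bow gripped, still, carried by the gripper alone (under 1 N on the lower bow), its bore within 3 mm across and 4 mm along the axis of the cheeks' bores, axes within 0.07 rad; level within 0.15 rad, bar towards the lower bow's front; pin still out by over 35 mm (all of step 3 and angle between upper_bow's own z axis and vertical below 0.15 rad and x of bow_grip in the frame of lower_bore below -0.05 m and value of joint hinge_pin above 0.035 m and contact force between upper_bow and the fingers above 1 N and contact force between upper_bow and lower_bow below 1 N and linear speed of upper_bow below 0.01 m/s); the arm keeps its last pose, push and grip.
It fails at once if the upper bow is knocked or forced against the lower bow (over 20 N) (contact force between upper_bow and lower_bow above 20 N).
It fails at once if a bystander is moved by more than 20 mm (distance of any of cast_a, cast_b, bottle, steel_tweezers, stain_vial_1, stain_vial_2, stain_vial_3 from where it was at the start of the episode above 0.02 m).
It also fails if it takes over 72 s, if anything falls off the work surface, if the arm or the gripper's body presses on something with over 40 N, if the wrist force passes 120 N, or if a joint passes its speed limit or range.

## Working session

There is one attempt and no reset: what is moved stays moved. The work goes in short steps, Python scripts to look and compute and a tool call to move; the robot and the scene stay as the last step left them, time stands still between calls to the robot, and variables do not carry over. Pictures are saved under pics/ and viewed, at most 10 in all, crops included, and the job is handed in when it is done.

Besides the shell and the picture viewer there is one more tool, called after ">>>" as name(argument=value, ...), one argument or row to a line, values as JSON. drive_tool: Moves the arm, as the interface text tells. Its arguments: {"type":"object","properties":{"deltas":{"type":"string"}},"required":["deltas"]}

```bash
mkdir -p pics; python3 - <<'E'
from rig import bot, imaging
import cv2
for n in("scene","top"):
    im=imaging.capture(n); cv2.imwrite(f"pics/{n}0.png",im[:,:,::-1]); m=imaging.camera_model(n); print(n,m)
s=bot.read_state();print(s)
E
```

```text
scene {'fx': 449.35235961979436, 'fy': 449.35235961979436, 'cx': 321.42198050263045, 'cy': 234.94996643370317, 'T': array([[-0.73895555, -0.26197981,  0.62073447, -0.26134396],
       [-0.67372321,  0.29615394, -0.67704497,  0.85807715],
       [-0.00646085, -0.91850935, -0.39534647,  0.58798651],
       [ 0.        ,  0.        ,  0.        ,  1.        ]])}
top {'fx': 550.3956004893231, 'fy': 550.3956004893231, 'cx': 320.27587231795025, 'cy': 246.84774426167087, 'T': array([[ 0.07745087, -0.97482571,  0.2090842 ,  0.1677266 ],
       [-0.99698425, -0.07470223,  0.02102332,  0.01530359],
       [-0.00487501, -0.21008193, -0.97767163,  1.60301125],
       [ 0.        ,  0.        ,  0.        ,  1.        ]])}
{'time_s': 0.1, 'joint_positions': array([ 5.60064983e+01,  3.02754351e+01,  8.21494250e+01, -1.61170300e-03,
        6.76905327e+01, -1.02301444e+01]), 'qvel': array([ 0.11683454, -0.11078542, -0.155413  , -0.03894883, -0.0107295 ,
        0.00827803]), 'tau': array([ 1.30460257e-04, -4.40987670e+01, -1.77151537e+01,  6.34584110e-02,
        5.34584722e-02, -3.24676853e-05]), 'position': array([0.25147742, 0.57144137, 0.22164814]), 'tcp_rot': array([[-9.15221692e-01,  4.02949171e-01, -1.10443840e-03],
       [ 4.02950547e-01,  9.15220203e-01, -1.68434415e-03],
       [ 3.32099261e-04, -1.98658236e-03, -9.99997972e-01]]), 'force': array([ 0.2097755 ,  0.7122744 , -0.65030406]), 'moment': array([-0.05339727,  0.03007685,  0.02577433]), 'grasp_force': 0.0, 'opening': 1.0011741094404594}
```

View pics/scene0.png

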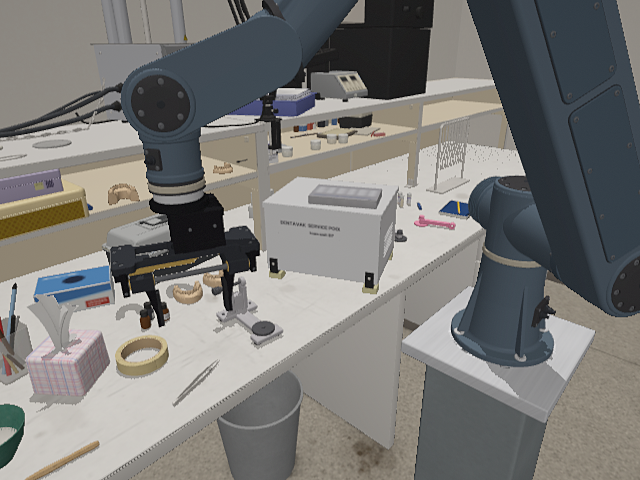

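View pics/top0.png

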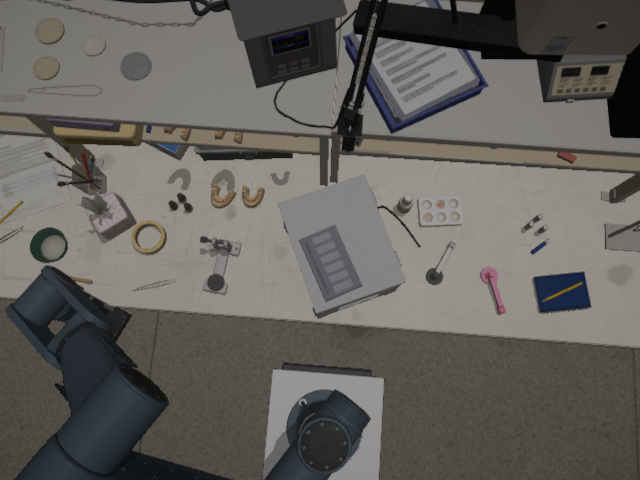

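The top view shows the lower bow at about (217,262). There are two upper-bow candidates: grey/steel at (441,262) and pink at (493,288). The grey one fits, since pink is the named look-alike. I'll confirm it in an enlarged crop.

```bash
python3 - <<'E'
import cv2, numpy as np
t=cv2.imread("pics/top0.png"); 
a=cv2.resize(t[230:300,185:250],None,fx=6,fy=6,interpolation=cv2.INTER_CUBIC)
b=cv2.resize(t[230:300,415:480],None,fx=6,fy=6,interpolation=cv2.INTER_CUBIC)
cv2.imwrite("pics/crop1.png",np.hstack([a,b]))
E
```

```text
(no output)
```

View pics/crop1.png

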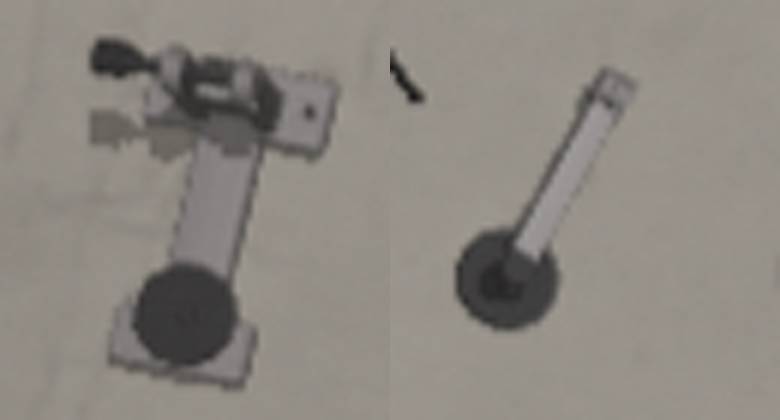

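The crop confirms it. On the left is the lower bow with its disc at about (215.6,282), knob at (203.3,239.2) and rear right foot corner at (241,244). On the right is the loose grey bow with its disc at (434,276), screw head at (433,277) and barrel at (451.6,245). Next I'll fit the poses.

```bash
cat > h.py <<'E'
import numpy as np
from rig import bot, imaging
from scipy.optimize import least_squares
def proj(n,P):
    m=imaging.camera_model(n); T=m["T"]; p=(np.atleast_2d(P)-T[:3,3])@T[:3,:3]
    return np.c_[m["fx"]*p[:,0]/p[:,2]+m["cx"], m["fy"]*p[:,1]/p[:,2]+m["cy"]]
def unproj(n,uv,z):
    m=imaging.camera_model(n); T=m["T"]
    d=T[:3,:3]@np.array([(uv[0]-m["cx"])/m["fx"],(uv[1]-m["cy"])/m["fy"],1]); return T[:3,3]+d*(z-T[2,3])/d[2]
def place(q,P):
    c,s=np.cos(q[2]),np.sin(q[2]); P=np.atleast_2d(P)/1e3
    return np.c_[q[0]+c*P[:,0]-s*P[:,1], q[1]+s*P[:,0]+c*P[:,1],P[:,2]]
def fit(n,P,uv,q0):
    r=least_squares(lambda q:(proj(n,place(q,P))-uv).ravel(),q0,x_scale=[.1,.1,1]); return r.x, r.fun.reshape(-1,2).round(1)
E
python3 - <<'E'
from h import *
c=lambda l,ox,oy:np.array([((x+.5)/6-.5+ox,(y+.5)/6-.5+oy) for x,y in l])
q,r=fit("top",[(-105,0,23),(0,40,85),(22,-46,17),(-133,0,17)],c([(186,314),(112,57),(338,83),(182,366)],185,230),[.5,.2,0]); print(q,np.degrees(q[2]),r.tolist())
q2,r=fit("top",[(-45,0,6),(60,0,22),(0,0,20)],c([(117,279),(222,87),(172,183)],415,230),[.5,-.2,0]); print(q2,np.degrees(q2[2]),r.tolist())
for nm,u in dict(boxTL=(279,210),boxTR=(367,176),boxBR=(403,280),boxBL=(318,310),bott=(404,203),palR=(463,210),pal=(418,222),shelf=(345,155),cast=(222,196),cast2=(253,196),vial=(187,207),tape=(150,237)).items(): print(nm,unproj("top",u,0.15 if 'box' in nm else .02).round(3))
p=place(q,[(0,40,85),(0,0,96),(-105,0,23)]);print(p.round(4).tolist(),proj("scene",p).round(0).tolist())
E
```

```text
[ 0.48442813  0.33518016 -0.0819342 ] -4.694484031161702 [[0.1, -0.3], [1.7, 0.7], [-1.1, -1.2], [-0.8, 0.7]]
[ 0.49055314 -0.31011095 -0.43596641] -24.97903512984748 [[0.5, -0.8], [0.3, -0.4], [-0.7, 1.2]]
boxTL [0.573 0.167 0.15 ]
boxTR [ 0.689 -0.067  0.15 ]
boxBR [ 0.405 -0.18   0.15 ]
boxBL [0.308 0.039 0.15 ]
bott [ 0.659 -0.19   0.02 ]
palR [ 0.651 -0.366  0.02 ]
pal [ 0.604 -0.234  0.02 ]
shelf [ 0.798 -0.004  0.02 ]
cast [0.639 0.356 0.02 ]
cast2 [0.647 0.263 0.02 ]
vial [0.597 0.456 0.02 ]
tape [0.497 0.554 0.02 ]
[[0.4877, 0.375, 0.085], [0.4844, 0.3352, 0.096], [0.3798, 0.3438, 0.023]] [[219.0, 291.0], [235.0, 280.0], [264.0, 327.0]]
```

```bash
cat >> h.py <<'E'
import cv2
def circ(x,y,z,r,ax='z'):
    a=np.linspace(0,2*np.pi,25); o=0*a
    return np.c_[x+r*np.cos(a),y+r*np.sin(a),z+o] if ax=='z' else np.c_[x+r*np.cos(a),y+o,z+r*np.sin(a)]
def rect(x0,x1,y0,y1,z): return np.array([(x0,y0,z),(x1,y0,z),(x1,y1,z),(x0,y1,z),(x0,y0,z)],float)
def knob(e): return [rect(-9,9,32+e,48+e,85)]
LOW=[circ(-105,0,23,25),rect(-11,11,-22,-12,96),rect(-11,11,12,22,96),np.array([(22,-46,17),(22,46,17)]),np.array([(-133,-30,17),(-133,30,17)])]
UP=[circ(-45,0,6,25),circ(-45,0,32,9),rect(-51,51,-7,7,20),rect(49,71,-9,9,11)]
def overlay(n,im,items,box,f):
    x,y,w,h=box; o=cv2.resize(im[y:y+h,x:x+w],None,fx=f,fy=f,interpolation=cv2.INTER_CUBIC)[:,:,::-1].copy()
    for q,L,col in items:
        for P in L:
            uv=(proj(n,place(q,P))-[x,y]+.5)*f-.5
            cv2.polylines(o,[np.round(uv).astype(int)],False,col,1,cv2.LINE_AA)
    return o
E
python3 - <<'E'
from h import *
q=[.48443,.33518,-.0819];q2=[.49055,-.31011,-.436]
t=cv2.imread("pics/top0.png")[:,:,::-1];s=cv2.imread("pics/scene0.png")[:,:,::-1]
L=LOW+knob(0);g=(0,255,0)
a=overlay("top",t,[(q,L,g)],(192,230,56,70),7)
b=overlay("scene",s,[(q,L,g)],(205,270,80,70),4)
c=overlay("top",t,[(q2,UP,g)],(420,235,40,55),5)
o=np.zeros((580,800,3),np.uint8)
o[:490,:392]=a;o[:280,400:720]=b;o[290:565,400:600]=c
cv2.imwrite("pics/ov1.png",o)
E
```

```text
(no output)
```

View pics/ov1.png

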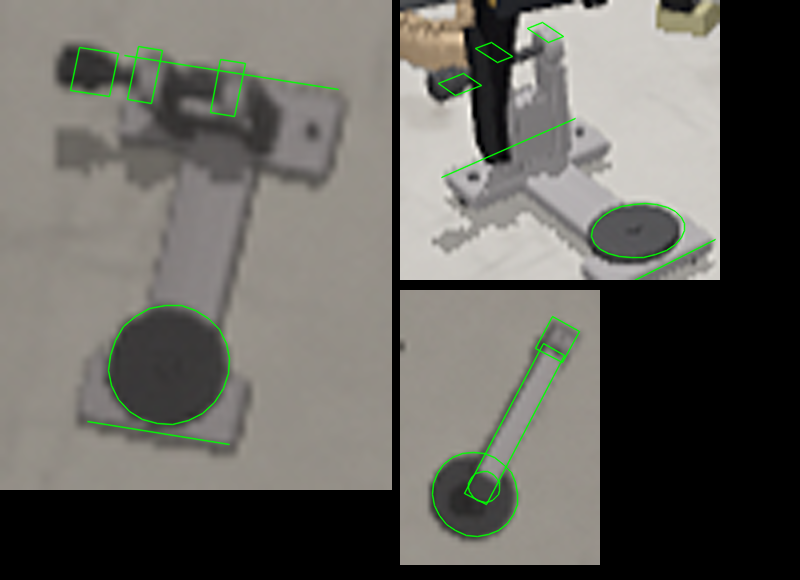

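Overlay check: the fit is within about 1 px, with the drawn knob about 1.4 px left of the model and the cheeks matching. I'll work out the box height, then go to above the knob.

```bash
python3 - <<'E'
from h import *
b=unproj("scene",(371,290),0); print(b)
for z in(.12,.15,.18,.21,.24):print(z,proj("scene",[b[0],b[1],z]).round(0),proj("top",[b[0],b[1],z]).round(0))
E
```

```text
[0.32493519 0.03133901 0.        ]
0.12 [[373. 248.]] [[322. 305.]]
0.15 [[373. 237.]] [[322. 304.]]
0.18 [[374. 225.]] [[321. 303.]]
0.21 [[374. 213.]] [[321. 301.]]
0.24 [[375. 202.]] [[321. 300.]]
```

>>> drive_tool(
  deltas="87 237 -194 0 -1.24; 87 237 -194 0 -1.24; 87 237 -194 0 -1.24; 87 237 -194 0 -1.24; 87 237 -194 0 -1.24; 87 237 -194 0 -1.24; 87 237 -194 0 -1.24; 87 237 -194 0 -1.24; 87 237 -194 0 -1.24; 87 237 -194 0 -1.24; 87 237 -194 0 -1.24; 87 237 -194 0 -1.24",
)

```text
time_s: 1.3
position: [0.4885, 0.3781, 0.2224]
tcp_rot: [[0.083, 0.997, -0.0], [0.997, -0.083, -0.0], [-0.0, -0.0, -1.0]]
force: [0.7, 0.6, 0.0]
opening: 0.997
grasp_force: 0.0
```

>>> drive_tool(
  deltas="87 0 0 -50 0; 87 0 0 -100 0; 87 0 0 -130 0; 87 0 0 -156 0; 87 0 0 -156 0; 87 0 0 -156 0",
)

```text
time_s: 1.9
position: [0.4889, 0.3782, 0.0666]
tcp_rot: [[0.083, 0.997, -0.0], [0.997, -0.083, -0.0], [-0.0, -0.0, -1.0]]
force: [0.2, 0.9, 0.2]
opening: 1.0
grasp_force: 0.0
```

>>> drive_tool(
  deltas="30 0 0 0 0; 30 0 0 0 0; 26 0 0 0 0; 22 0 0 0 0; 18 0 0 0 0; 14 0 0 0 0; 14 0 0 0 0; 14 0 0 0 0; 14 0 0 0 0",
)

```text
time_s: 2.8
position: [0.4888, 0.378, 0.0665]
tcp_rot: [[0.084, 0.996, -0.0], [0.996, -0.084, -0.0], [-0.0, -0.0, -1.0]]
force: [0.4, 0.6, -0.8]
opening: 0.265
grasp_force: 0.0
```

>>> drive_tool(
  deltas="14 0 0 0 0; 14 0 0 0 0; 14 0 0 0 0; 14 0 0 0 0; 14 0 0 0 0",
)

```text
time_s: 3.3
position: [0.4901, 0.378, 0.0666]
tcp_rot: [[0.084, 0.996, 0.002], [0.996, -0.084, 0.0], [0.001, 0.002, -1.0]]
force: [5.5, -1.2, -2.7]
opening: 0.197
grasp_force: 30.0
```

>>> drive_tool(
  deltas="14 2 6 0 0; 14 2 12 0 0; 14 3 18 0 0; 14 3 24 0 0; 14 4 30 0 0; 14 4 33 0 0; 14 4 35 0 0; 14 4 36 0 0; 14 4 36 0 0",
)

```text
time_s: 4.2
position: [0.4933, 0.4078, 0.0664]
tcp_rot: [[0.081, 0.997, -0.002], [0.997, -0.081, -0.012], [-0.012, -0.001, -1.0]]
force: [6.5, -18.0, 2.8]
opening: 0.193
grasp_force: 30.1
```

>>> drive_tool(
  deltas="14 0 1 0 0; 14 0 2 0 0; 14 0 3 0 0; 14 0 4 0 0; 14 0 4 0 0; 14 0 4 0 0",
)

```text
time_s: 4.8
position: [0.4931, 0.4079, 0.0663]
tcp_rot: [[0.08, 0.997, -0.004], [0.997, -0.08, -0.019], [-0.019, -0.002, -1.0]]
force: [7.9, -26.9, 5.8]
opening: 0.197
grasp_force: 30.2
```

```bash
python3 - <<'E'
from h import *
q=[.4858,.3350,-.083];g=(0,255,0)
t=imaging.capture("top");s=imaging.capture("scene")
a=overlay("top",t,[(q,LOW+knob(38),g)],(185,220,60,80),6)
b=overlay("scene",s,[(q,LOW+knob(38),g)],(190,260,100,100),4)
o=np.zeros((490,780,3),np.uint8);o[:480,:360]=a;o[:400,370:770]=b
cv2.imwrite("pics/ov2.png",o)
E
```

```text
(no output)
```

View pics/ov2.png

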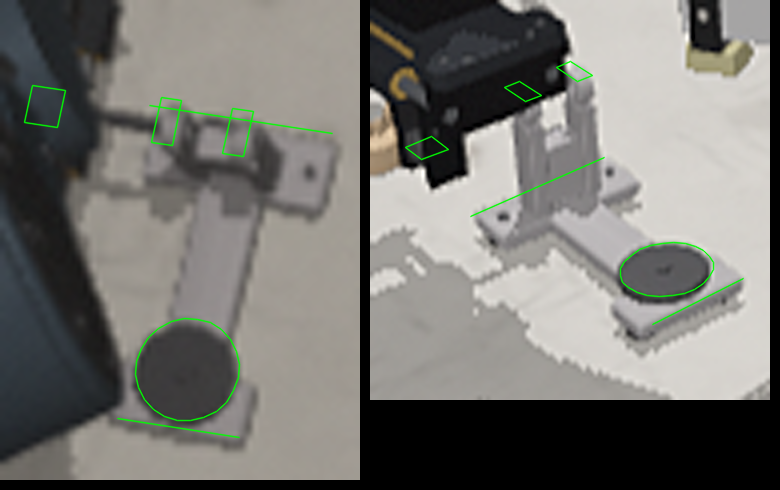

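The gap is now free and the arm has met a hard stop (force rising, no motion). I'll relieve the pull, open and rise.

>>> drive_tool(
  deltas="14 0 -4 0 0; 14 0 -8 0 0; 14 0 -9 0 0; 14 0 -9 0 0; 40 0 -9 0 0; 40 0 -9 0 0; 60 0 -9 0 0; 60 0 -9 0 0; 60 0 -9 0 0; 60 0 -9 0 0; 60 0 -9 0 0",
)

```text
time_s: 6.0
position: [0.4927, 0.4091, 0.0666]
tcp_rot: [[0.084, 0.996, -0.0], [0.996, -0.084, 0.0], [0.0, -0.0, -1.0]]
force: [-0.1, -0.7, -0.4]
opening: 0.669
grasp_force: 0.0
```

>>> drive_tool(
  deltas="80 0 0 20 0; 87 0 0 60 0; 87 0 0 100 0; 87 0 0 150 0; 87 0 0 200 0; 87 0 0 240 0; 87 0 -50 240 0.15; 87 0 -100 240 0.3; 87 0 -150 240 0.45; 87 0 -200 240 0.6; 87 0 -250 240 0.75; 87 0 -300 240 0.9",
)

```text
time_s: 7.2
position: [0.4927, 0.1276, 0.3068]
tcp_rot: [[-0.689, 0.725, 0.0], [0.725, 0.689, 0.0], [-0.0, 0.0, -1.0]]
force: [0.3, -0.3, -0.3]
opening: 1.0
grasp_force: 0.0
```

```bash
python3 - <<'E'
from h import *
print(bot.read_state()["position"])
q=[.4858,.3350,-.083];g=(0,255,0)
t=imaging.capture("top");s=imaging.capture("scene")
cv2.imwrite("pics/t3.png",t[:,:,::-1]);cv2.imwrite("pics/s3.png",s[:,:,::-1])
a=overlay("top",t,[(q,[],g)],(185,220,60,80),7)
b=overlay("scene",s,[(q,[],g)],(205,265,60,90),6)
o=np.zeros((560,800,3),np.uint8);o[:,:420]=a;o[:540,430:790]=b
cv2.imwrite("pics/ov3.png",o)
E
```

```text
[0.49271327 0.12762013 0.30676002]
```

View pics/ov3.png

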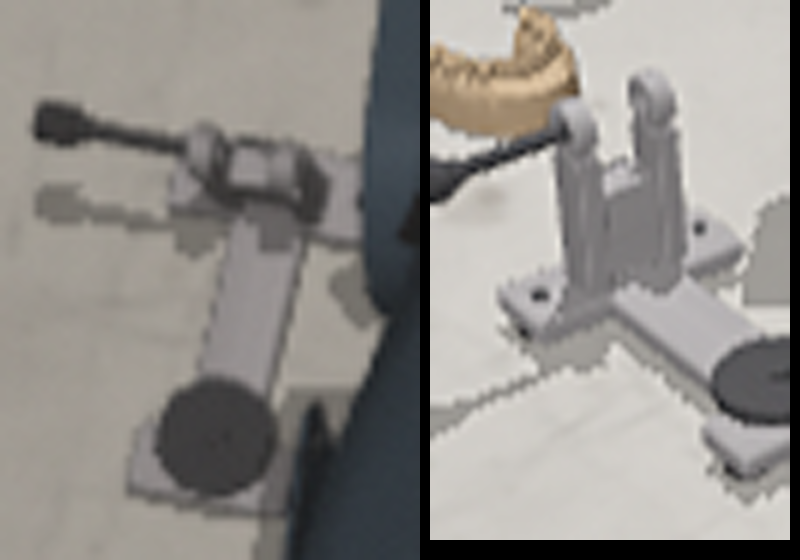

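The top view shows the pin fully drawn: knob at crop (60,123), disc at (216,436). The scene view shows the gap clear, with cheek boss centres at crop (570,125) and (655,98). I'll refit the lower bow using both cameras and the contact-found axis.

```bash
python3 - <<'E'
from h import *
c=lambda l,f,ox,oy:np.array([((x+.5)/f-.5+ox,(y+.5)/f-.5+oy) for x,y in l])
Pt=np.array([(-105,0,23),(0,78,85),(0,17,96),(0,-17,96)]);ut=c([(216,436),(60,123),(204,140),(287,158)],7,185,220)
Ps=np.array([(-105,0,23),(0,22,85),(0,-12,85)]);us=np.vstack([c([(666-370,271)],4,190,260),c([(570-430,125),(655-430,98)],6,205,265)])
w=1/1.5
def res(q,full=False):
    # q: x,y,yaw + world offset per camera for calibration error
    a=proj("top",place(q,Pt))-ut;b=proj("scene",place(q,Ps))-us
    k=np.array([q[0]-np.sin(q[2])*(0.378-q[1])/np.cos(q[2])-.4902])/.0005
    return (a.round(1).tolist(),b.round(1).tolist(),k) if full else np.r_[a.ravel(),b.ravel(),k]
r=least_squares(res,[.486,.333,-.083],x_scale=[.1,.1,1]);print(r.x,np.degrees(r.x[2]));print(res(r.x,True))
q,rr=fit("top",Pt,ut,r.x);print('top',q,rr.tolist())
q,rr=fit("scene",Ps,us,r.x);print('scene',q,rr.tolist())
E
```

```text
[ 0.48406572  0.33043608 -0.12990623] -7.443078735785365
([[0.1, -0.4], [0.7, -0.4], [0.2, 0.6], [0.1, 0.5]], [[0.4, -0.3], [0.2, 1.4], [-0.8, 1.0]], array([0.15912998]))
top [ 0.48454508  0.33151608 -0.11671005] [[0.3, -0.5], [0.2, -0.2], [-0.2, 0.5], [-0.3, 0.2]]
scene [ 0.48589398  0.32748686 -0.16024642] [[-0.4, -0.7], [0.6, 0.6], [-0.2, 0.4]]
```

>>> drive_tool(
  deltas="87 0 -50 0 0.1; 87 0 -100 0 0.2; 87 0 -150 0 0.3; 87 -1 -200 0 0.3; 87 -2 -250 0 0.3; 87 -2 -300 0 0.3; 87 -2 -350 0 0.3; 87 -2 -400 0 0.3; 87 -2 -420 0 0.3; 87 -2 -420 0 0.3; 87 -2 -420 0 0.3; 87 -2 -420 0 0.3",
)

```text
time_s: 8.5
position: [0.4913, -0.2884, 0.3065]
tcp_rot: [[-0.87, 0.493, -0.0], [0.493, 0.87, 0.002], [0.001, 0.001, -1.0]]
force: [-0.2, -0.0, 0.4]
opening: 0.999
grasp_force: 0.0
```

>>> drive_tool(
  deltas="87 -1 -22 -50 0.08; 87 -1 -22 -100 0.08; 87 -1 -22 -150 0.08; 87 -1 -22 -200 0.08; 87 -1 -22 -225 0.08; 87 -1 -22 -240 0.08; 87 -1 -22 -240 0.08",
)

```text
time_s: 9.2
position: [0.4892, -0.3095, 0.0644]
tcp_rot: [[-0.907, 0.421, -0.004], [0.421, 0.907, 0.004], [0.006, 0.002, -1.0]]
force: [0.4, 0.1, -0.1]
opening: 1.003
grasp_force: 0.0
```

>>> drive_tool(
  deltas="87 1 0 -20 0; 87 1 0 -40 0; 87 1 0 -52 0; 87 1 0 -60 0; 87 1 0 -62 0; 87 1 0 -62 0; 87 1 0 -62 0",
)

```text
time_s: 9.9
position: [0.4917, -0.313, 0.0054]
tcp_rot: [[-0.906, 0.423, 0.001], [0.423, 0.906, -0.001], [-0.001, -0.0, -1.0]]
force: [-0.2, -0.3, 0.8]
opening: 0.998
grasp_force: 0.0
```

```bash
python3 - <<'E'
from h import *
print(bot.read_state()["position"],bot.read_state()["force"])
t=imaging.capture("top");s=imaging.capture("scene")
q2=[.49055,-.31011,-.436];g=(0,255,0)
a=overlay("top",t,[(q2,UP,g)],(415,225,60,80),6)
cv2.imwrite("pics/ov4.png",a)
E
```

```text
[ 0.49166121 -0.31303326  0.00535039] [-0.20873702 -0.31978519  0.81872796]
```

View pics/ov4.png

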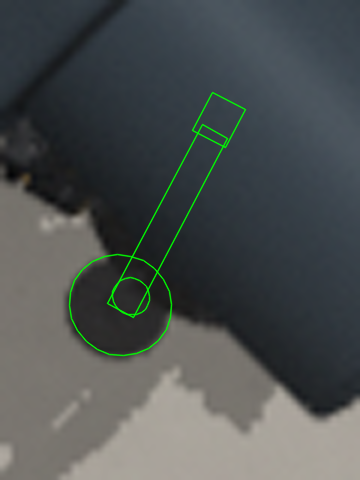

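>>> drive_tool(
  deltas="60 0 2 -2 0; 30 0 2 -2 0; 8 0 2 -2 0; 8 0 2 -2 0; 8 0 2 -2 0; 8 0 2 -2 0; 8 0 2 -2 0; 8 0 2 -2 0; 8 0 2 -2 0; 8 0 2 -2 0; 8 0 2 -2 0; 8 0 2 -2 0",
)

```text
time_s: 11.2
position: [0.4912, -0.3105, 0.0026]
tcp_rot: [[-0.906, 0.423, -0.0], [0.423, 0.906, 0.0], [0.0, 0.0, -1.0]]
force: [0.6, 1.2, 1.9]
opening: 0.16
grasp_force: 30.0
```

>>> drive_tool(
  deltas="8 0 0 0 0; 8 0 0 0 0; 8 0 0 0 0; 8 0 0 0 0; 8 0 0 0 0; 8 0 0 0 0",
)

```text
time_s: 11.8
position: [0.4912, -0.3105, 0.0026]
tcp_rot: [[-0.906, 0.423, -0.0], [0.423, 0.906, 0.0], [0.0, 0.0, -1.0]]
force: [1.2, 1.5, 0.8]
opening: 0.157
grasp_force: 30.0
```

>>> drive_tool(
  deltas="8 0 0 5 0; 8 0 0 15 0; 8 0 0 35 0; 8 0 0 70 0; 8 0 0 110 0; 8 0 0 150 0; 8 0 0 190 0; 8 0 0 230 0; 8 0 0 270 0; 8 0 0 297 0; 8 0 0 297 0; 8 0 0 297 0",
)

```text
time_s: 13.0
position: [0.4905, -0.3103, 0.2995]
tcp_rot: [[-0.906, 0.423, -0.0], [0.423, 0.906, -0.0], [0.0, -0.0, -1.0]]
force: [0.7, 0.6, -2.4]
opening: 0.159
grasp_force: 30.0
```

>>> drive_tool(
  deltas="8 0 20 0 0.02; 8 0 50 0 0.05; 8 0 85 0 0.08; 8 0 120 0 0.11; 8 0 155 0 0.14; 8 0 190 0 0.17; 8 -5 225 0 0.2; 8 -10 260 0 0.23; 8 -15 295 0 0.26; 8 -20 330 0 0.28; 8 -25 365 0 0.3; 8 -30 400 0 0.314",
)

```text
time_s: 14.2
position: [0.4583, 0.0916, 0.2974]
tcp_rot: [[-0.993, 0.121, -0.006], [0.121, 0.993, 0.001], [0.006, 0.0, -1.0]]
force: [1.5, 0.7, -2.3]
opening: 0.157
grasp_force: 30.0
```

>>> drive_tool(
  deltas="8 -5 30 0 0; 8 -10 60 0 0; 8 -15 95 0 0; 8 -20 130 0 0; 8 -25 165 0 0; 8 -30 200 0 0; 8 -33 225 0 0; 8 -36 240 0 0; 8 -36 248 0 0; 8 -36 248 0 0; 8 -36 248 0 0; 8 -36 248 0 0",
)

```text
time_s: 15.4
position: [0.4254, 0.3362, 0.2995]
tcp_rot: [[-0.992, 0.124, -0.0], [0.124, 0.992, -0.001], [0.0, -0.001, -1.0]]
force: [-0.4, -0.6, -3.8]
opening: 0.153
grasp_force: 30.0
```

>>> drive_tool(
  deltas="8 0 2 -40 0; 8 0 2 -80 0; 8 0 2 -120 0; 8 0 2 -150 0; 8 0 2 -170 0; 8 0 2 -175 0; 8 0 2 -175 0; 8 0 2 -175 0",
)

```text
time_s: 16.2
position: [0.4264, 0.3395, 0.1258]
tcp_rot: [[-0.992, 0.123, 0.002], [0.123, 0.992, 0.001], [-0.002, 0.001, -1.0]]
force: [0.3, 0.1, -2.6]
opening: 0.156
grasp_force: 30.0
```

```bash
cat >> h.py <<'E'
def bowq(off=1.0):
    s=bot.read_state();p=s["position"];R=s["tcp_rot"];yaw=np.arctan2(R[1,1],R[0,1])-np.pi/2
    return [p[0]-off/1e3*np.cos(yaw),p[1]-off/1e3*np.sin(yaw),yaw],p[2]*1e3-2.6
E
python3 - <<'E'
from h import *
q,z=bowq();print(q,z)
ql=[.4843,.3310,-.122];g=(0,255,0);r=(255,0,0)
t=imaging.capture("top");s=imaging.capture("scene")
U=[P+[0,0,z] for P in UP]
L=LOW+knob(38)
a=overlay("top",t,[(ql,L,g),(q,U,r)],(185,220,60,80),7)
b=overlay("scene",s,[(ql,L,g),(q,U,r)],(205,245,75,110),5)
o=np.zeros((560,800,3),np.uint8);o[:,:420]=a;o[:550,423:798]=b
cv2.imwrite("pics/ov5.png",o)
E
```

```text
[np.float64(0.4254298503642619), np.float64(0.33962147015529387), np.float64(-0.12346685484500353)] 123.1989011840052
```

View pics/ov5.png

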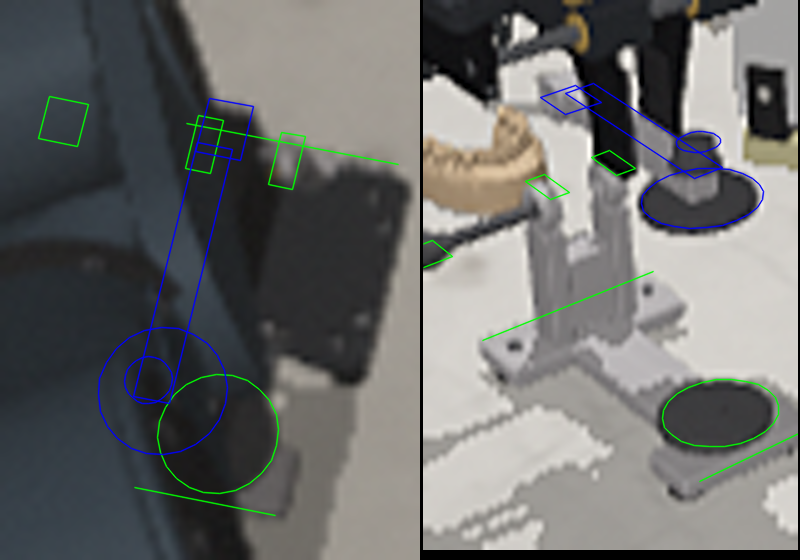

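The scene view shows the held bow overlay matching: disc at (700,199), barrel near (565,95). I'll correct by about 1 mm, come down just above the cheeks and look close.

>>> drive_tool(
  deltas="8 -1 -1 -10 0; 8 -1 -1 -20 0; 8 -1 -1 -21 0; 8 -1 -1 -21 0; 8 -1 -1 -21 0; 8 -1 -1 -21 0",
)

```text
time_s: 16.9
position: [0.4244, 0.3385, 0.1037]
tcp_rot: [[-0.992, 0.122, 0.0], [0.122, 0.992, 0.0], [-0.0, 0.0, -1.0]]
force: [0.4, 0.7, -2.6]
opening: 0.155
grasp_force: 30.0
```

```bash
python3 - <<'E'
from h import *
q,z=bowq();print(q,z,place(q,[60,0,11+z]))
ql=[.4843,.3310,-.122];g=(0,255,0);r=(255,0,0)
s=imaging.capture("scene")
U=[circ(60,9,11+z,11,'y'),circ(60,-9,11+z,11,'y'),circ(-45,0,6+z,25)]
L=[circ(0,y,85,11,'y') for y in(22,12,-12)]+[circ(-105,0,23,25)]
b=overlay("scene",s,[(ql,L,g),(q,U,r)],(215,255,66,60),10)
p=overlay("scene",s,[],(215,255,66,60),5)
o=np.zeros((600,800,3),np.uint8);o[:600,:660]=b
o[:150,660:800]=p[30:180,20:160]
cv2.imwrite("pics/ov6.png",o)
E
```

```text
[np.float64(0.42339839283880193), np.float64(0.33858844666064936), np.float64(-0.12275653148306964)] 101.09613435200873 [[0.48294689 0.33124154 0.11209613]]
```

View pics/ov6.png

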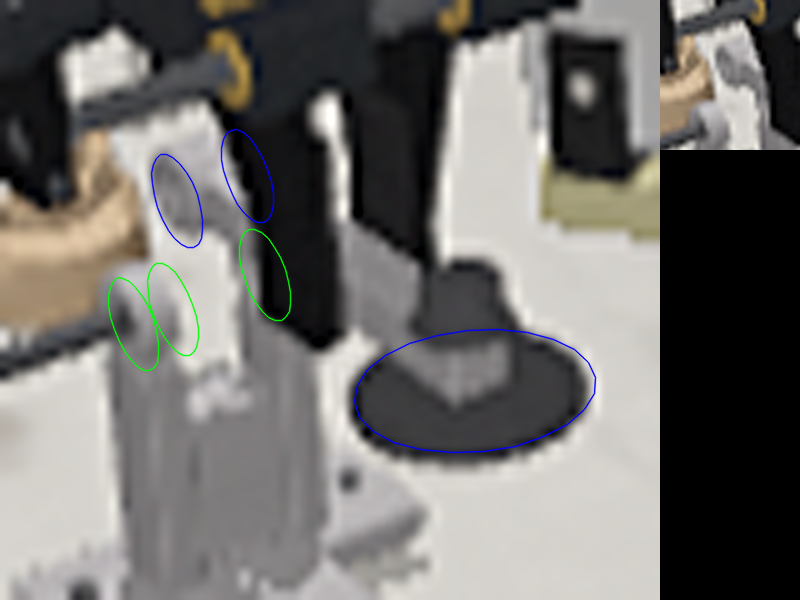

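>>> drive_tool(
  deltas="8 1.4 0 0 0; 8 1.4 0 -2 0; 8 1.4 0 -4 0; 8 1.4 0 -5 0; 8 1.4 0 -6 0; 8 1.4 0 -7 0; 8 1.4 0 -7 0; 8 1.4 0 -7 0",
)

```text
time_s: 17.75
position: [0.4256, 0.3383, 0.0965]
tcp_rot: [[-0.992, 0.123, -0.0], [0.123, 0.992, -0.0], [0.0, -0.0, -1.0]]
force: [0.0, -0.3, -2.8]
opening: 0.16
grasp_force: 30.0
```

Underside is at 93.9 mm, inside the gap, with no contact. Continuing.

>>> drive_tool(
  deltas="8 0 0 -1.5 0; 8 0 0 -3 0; 8 0 0 -4 0; 8 0 0 -5 0; 8 0 0 -6 0; 8 0 0 -6 0; 8 0 0 -6 0",
)

```text
time_s: 18.45
position: [0.4256, 0.3383, 0.0905]
tcp_rot: [[-0.992, 0.123, -0.0], [0.123, 0.992, -0.0], [0.0, -0.0, -1.0]]
force: [-0.1, -0.1, -1.9]
opening: 0.152
grasp_force: 30.0
```

>>> drive_tool(
  deltas="8 0 0 -2 0; 8 0 0 -4 0; 8 0 0 -6 0; 8 0 0 -8 0; 8 0 0 -10 0; 8 0 0 -12 0; 8 0 0 -14 0; 8 0 0 -14 0; 8 0 0 -14 0; 8 0 0 -14 0",
)

```text
time_s: 19.45
position: [0.4257, 0.3384, 0.0766]
tcp_rot: [[-0.992, 0.123, 0.0], [0.123, 0.992, 0.0], [-0.0, 0.0, -1.0]]
force: [1.0, 0.1, -3.1]
opening: 0.161
grasp_force: 30.0
```

```bash
python3 - <<'E'
from h import *
q,z=bowq();print(q,z,place(q,[60,0,11+z]))
ql=[.4843,.3310,-.122];g=(0,255,0);r=(255,0,0)
s=imaging.capture("scene");t0=cv2.imread("pics/top0.png")[:,:,::-1]
U=[circ(60,9,11+z,11,'y'),circ(-45,0,6+z,25),circ(-45,0,z,25),circ(-45,0,32+z,9)]
L=[circ(0,22,85,11,'y'),circ(-105,0,23,25)]
b=overlay("scene",s,[(ql,L,g),(q,U,r)],(215,265,70,74),7)
q2=[.49055,-.31011,-.436]
a=overlay("top",t0,[(q2,[circ(-45,0,6,25),rect(-51,51,-7,7,20),circ(60,-9,11,11,'y'),circ(60,9,11,11,'y')],g)],(422,238,36,48),8)
a=cv2.resize(a,None,fx=1.03,fy=1.25) if 0 else a
o=np.zeros((520,800,3),np.uint8);o[:518,:490]=b;o[:384,500:788]=a
cv2.imwrite("pics/ov7.png",o)
hsv=t0[240:300,420:462].astype(int).sum(2)
m=(hsv<270).astype(np.uint8);n,l,st,ce=cv2.connectedComponentsWithStats(m);i=1+st[1:,4].argmax()
print(st[i],ce[i]+[420,240],proj("top",place(q2,[-45,0,6])))
cn=cv2.findContours((l==i).astype(np.uint8),cv2.RETR_EXTERNAL,cv2.CHAIN_APPROX_NONE)[0][0];print(cv2.fitEllipse(cv2.convexHull(cn)))
E
```

```text
[np.float64(0.4246906591732321), np.float64(0.33849435405403167), np.float64(-0.12282640102234299)] 74.0400120355061 [[0.48423864 0.33114329 0.08504001]]
[  6  27  17  18 207] [433.65217391 276.48792271] [[434.56291081 275.31064847]]
((13.998958587646484, 35.90285873413086), (16.278419494628906, 17.29270362854004), 18.28233528137207)
```

View pics/ov7.png

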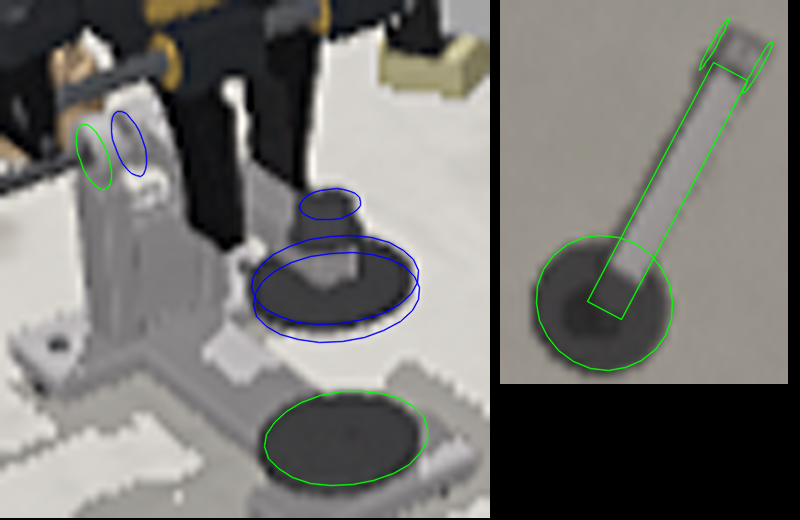

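Final picture: both discs sit about 0.4 px left of their models, so they are consistent with each other, and the barrel sits between the cheeks. I'll measure the disc-over-disc offset numerically.

```bash
python3 - <<'E'
from h import *
q,z=bowq();ql=[.4843,.3310,-.122]
def centre(n,im,q,P,pad=6,others=()):
    # match a dark-disc template by subpixel registration: rendered ring gradient
    g=cv2.GaussianBlur(cv2.cvtColor(np.ascontiguousarray(im),cv2.COLOR_RGB2GRAY).astype(np.float32),(0,0),.6)
    c=proj(n,place(q,P))[0]; a=np.linspace(0,2*np.pi,73)[:-1]
    pts=[];nom=[]
    for t in a:
        rs=np.linspace(19,31,61)
        uv=proj(n,place(q,np.c_[P[0]+rs*np.cos(t),P[1]+rs*np.sin(t),0*rs+P[2]]))
        v=cv2.remap(g,uv[:,0].astype(np.float32)[None],uv[:,1].astype(np.float32)[None],cv2.INTER_CUBIC)[0]
        d=np.gradient(v); k=d.argmax()
        if v[-1]-v[0]>50 and 3<k<57: pts.append((t,rs[k]))
    p=np.array(pts); A=np.c_[np.cos(p[:,0]),np.sin(p[:,0]),np.ones(len(p))]
    r=least_squares(lambda x:A@x-p[:,1],[0,0,25],loss='soft_l1',f_scale=.5)
    return r.x.round(2),len(p),round(float(np.median(abs(r.fun))),2)
s=imaging.capture("scene");rd=lambda f:cv2.imread(f)[:,:,::-1]
print("scene low",centre("scene",s,ql,(-105,0,23)));print("scene up",centre("scene",s,q,(-45,0,6+z)))
for f in("top0","t3"):print(f,"low",centre("top",rd(f"pics/{f}.png"),ql,(-105,0,23)))
print("top0 up",centre("top",rd("pics/top0.png"),[.49055,-.31011,-.436],(-45,0,6)))
print("scene0 low",centre("scene",rd("pics/scene0.png"),ql,(-105,0,23)))
E
```

```text
scene low (array([-0.33,  3.34, 26.05]), 61, 0.93)
scene up (array([-1.17,  2.74, 26.  ]), 59, 0.83)
top0 low (array([-1.78,  0.32, 25.16]), 61, 0.56)
t3 low (array([-1.71,  0.39, 25.09]), 51, 0.6)
top0 up (array([-2.99,  0.34, 25.22]), 62, 0.78)
scene0 low (array([-0.11,  3.38, 25.92]), 53, 0.71)
```

>>> drive_tool(
  deltas="8 0.5 0.2 0 0; 8 1 0.3 0 0; 8 1 0.3 0 0; 8 1 0.3 0 0; 8 1 0.3 0 0; 8 1 0.3 0 0; 8 1 0.3 0 0; 8 1 0.3 0 0; 8 1 0.3 0 0; 8 1 0.3 0 0; 8 1 0.3 0 0; 8 1 0.3 0 0",
)

```text
time_s: 20.75
position: [0.4266, 0.3386, 0.0766]
tcp_rot: [[-0.992, 0.122, 0.0], [0.122, 0.992, -0.0], [-0.0, -0.0, -1.0]]
force: [1.6, -0.5, -2.2]
opening: 0.156
grasp_force: 30.0
```

Probing ±1.5 mm along the hinge axis to confirm cheek clearance.

>>> drive_tool(
  deltas="8 0 0.5 0 0; 8 0 1 0 0; 8 0.2 1.5 0 0; 8 0.2 1.5 0 0; 8 0.2 1.5 0 0; 8 0.2 1.5 0 0",
)

```text
time_s: 21.35
position: [0.4268, 0.3401, 0.0766]
tcp_rot: [[-0.992, 0.122, 0.0], [0.122, 0.992, 0.0], [-0.0, 0.0, -1.0]]
force: [0.4, 0.3, -1.8]
opening: 0.161
grasp_force: 30.0
```

>>> drive_tool(
  deltas="8 0 -1 0 0; 8 -0.3 -2 0 0; 8 -0.4 -3 0 0; 8 -0.4 -3 0 0; 8 -0.4 -3 0 0; 8 -0.4 -3 0 0",
)

```text
time_s: 21.95
position: [0.4263, 0.3373, 0.0766]
tcp_rot: [[-0.992, 0.122, -0.0], [0.122, 0.992, 0.0], [0.0, 0.0, -1.0]]
force: [0.3, 1.2, -2.5]
opening: 0.157
grasp_force: 30.0
```

>>> drive_tool(
  deltas="8 0.1 0.7 0 0; 8 0.2 1.4 0 0; 8 0.2 1.8 0 0; 8 0.2 1.8 0 0; 8 0.2 1.8 0 0; 8 0.2 1.8 0 0; 8 0.2 1.8 0 0; 8 0.2 1.8 0 0; 8 0.2 1.8 0 0; 8 0.2 1.8 0 0",
)

```text
time_s: 22.95
position: [0.4266, 0.3389, 0.0766]
tcp_rot: [[-0.992, 0.123, 0.0], [0.123, 0.992, -0.0], [-0.0, -0.0, -1.0]]
force: [0.1, 0.1, -1.8]
opening: 0.16
grasp_force: 30.0
```

```bash
python3 - <<'E'
from rig import bot
s=bot.read_state();print(s["position"],s["force"],abs(s["qvel"]).max());print(bot.hand_in())
E
```

```text
[0.42659875 0.33893405 0.07657095] [ 0.07006325  0.05672964 -1.80325116] 0.0706273730764089
the job is handed in; nothing more can be done
None
```

I handed the job in at about 23 s with the pin drawn to its stop and the upper bow gripped level, its barrel in the gap and its bore estimated within about 1 mm of the cheek bores; no contact with the lower bow showed at the end, and the hand-in returned no verdict.

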